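# Bring the coil winder's stem to the top

### The arm

A 7-joint arm with a two-finger parallel gripper is mounted at the origin on the work surface. World frame = base frame: x ahead of the robot, y to its left, z up, the work surface at z = 0. Lengths are in m, angles in rad, forces in N, time in s.
With the tool pointing down it reaches from about 0.425 to 0.95 m from the base axis. Payload 4.7 kg.
Tool frame: the origin (TCP) lies at the very end of the fingers, on their centre line; the grasp point (between the pads) lies arm.grasp_offset behind it (arm.grasp_offset is the distance from the TCP to the grasp point, in m); z points along the fingers, y is the direction in which the jaws open and shut (so a half turn about z gives the same grasp; the last joint's range is limited). The gripper opens to 87 mm and grips with 3 to 60 N. Pads are 19 mm wide; open, the fingers measure 117 mm over their backs; the gripper's body (75 mm by 190 mm) begins 51 mm behind the grasp point.
Start: joints at [-1.236, 0.469, -0.049, 1.532, 0.024, 1.141, -0.082], TCP at [0.24, 0.631, 0.223] pointing down, gripper open.
Joint ranges: [-2.59, 2.59], [-0.33, 1.99], [-1.39, 1.29], [0.1, 2.45], [-1.04, 4.18], [0.21, 1.99], [-2.66, 2.66]. Speed limits (rad/s): [2.57, 2.57, 3.14, 3.14, 3.14, 3.14, 3.14].

### API

Orientations are given as a unit quaternion [w, x, y, z].
In Python, from workcell import arm gives the robot as it stands. Calls block until the motion is done:
- arm.move_to(position, orientation): joint-space move of the TCP to a pose.
- arm.move_linear(position, rotation=None, speed=0.15, stop_force=None): straight line of the TCP; rotation=None keeps the orientation; speed is the mean speed in m/s. With stop_force (N) it stops when the force on the tool has changed by that much, and returns True; else False.
- arm.goto_joints(angles): joint-space move.
- arm.command_gripper(opening, effort=None): finger opening in m; effort is the grip in N (None keeps the last); returns when the fingers have stopped.
- arm.pause(seconds).
- arm.inverse_kinematics(position, orientation): joint angles nearest the present ones, or None.
- arm.capture(name): name is "side" or "top" or "wrist"; returns the picture (384x512x3 uint8, red, green, blue); there is no depth.
- arm.get_calibration(name): a dict with "K" (3x3 intrinsics, pixels), "xyz" and "rotation" of the camera in the world. Camera axes: x right, y up, looking along -z (the intrinsics and any distortion apply to the point x, -y, -z); pixel columns grow to the right and rows downward; lengths in m; the calibration is good to about 2 mm. A picture is of the moment at which its call begins: read the wrist's pose just before it. get_calibration takes no time and is no camera call; for the wrist camera it gives the pose at the moment of the call.
A pose or a line that the arm cannot do raises arm.Unreachable and nothing moves.
- arm.hand_in(): hands the job in, once; it reports no verdict.
Trained networks look in the newest picture that a camera, given by its name, has taken for a name from the list of things; names that differ only in an ending like _2 or _b are one class to them, and where a whole thing is asked for, a point or a joint stands for the part that bears it (a point fixed in the world has none). Each returns a list of dicts, best first, with "conf" (0 to 1); they miss things now and then, are a little off and sometimes report something else, mostly with a low value. They report only what shows in the picture. A call takes as long as a camera call.
- arm.find_in(camera, thing): "xy" ([column, row] in pixels, amid what is visible of it).
Readings, each from a call of its own:
- arm.get_t(): time.
- arm.get_q(): joint angles.
- arm.get_joint_velocities(): joint speeds.
- arm.get_joint_torque(): joint torques, N m.
- arm.get_position(): TCP position.
- arm.get_tool_rot(): TCP orientation.
- arm.get_contact_force(): force on the tool from outside, world axes, zero at the start.
- arm.get_moment(): the same for the moment, N m.
- arm.get_gripper_width(): finger opening in m.
Only numpy, scipy, OpenCV 4.12 (cv2) and the standard library are available. Lean on these libraries where they do the work, as an engineer would, in place of code of your own. Each camera call takes 0.05 s, during which the arm holds its last target. There are 200 camera calls.

### The job

Push the spokes of the coil winder's star wheel round, one after another, until the short T-shaped stem on its hub points straight up, ready for the next wire, and leave the wheel standing there. Push only on the spokes, with the fingertips shut or with the outside of a finger: never take a spoke between the fingers, do not touch the stem or the coil, and do not flick the wheel into a spin. Leave the loose things round the winder where they are.

Things in the scene. Friction and masses are not known exactly. Their poses are not given: they have to be found in the camera images.
- winder: hand coil winder, fixed: aluminium base plate with two dark upright bearing plates carrying a level shaft. Origin on the table right under the star wheel's centre; x along the shaft, away from the coil and out through the wheel; y level in the wheel's plane; z up. Base plate 10 mm thick, x -210 to 50, y -100 to 100 mm; bearing plates and coil at x below -46 mm, under 215 mm high.
- hub (a point): centre of the star wheel, on the shaft axis, 150 mm above the table. The wheel turns in the upright plane through this point (winder's y and z). The wheel is an aluminium hub (56 mm across, 22 mm thick) with five equal bare steel spokes, no rim.
- wheel (a joint): angle of the star wheel, rad: 0 (or any full turn) when the stem points straight up. It grows as the top of the wheel moves towards the winder's -y (the stem then leans to -y). It turns both ways without end (four turns or more), with a bearing drag of 0.22 N m (about 2 N at a spoke's end), and stays where it is left.
- stem: anchor stem on the hub: a thin steel pin (8 mm) between two spokes with a cross bar 36 mm wide (8 mm thick, in the plane of the wheel) at its end like a T; it reaches 70 mm (corners 72 mm) from the shaft axis (the spokes reach 120 mm). Origin at the hub centre, z points outward along the stem.
- spoke1: one of five equal spokes, steel, 10 mm thick with a dark 12 mm sleeve near the end, rounded end 120 mm from the shaft axis. Origin at the hub centre, z points outward along the spoke, x along the shaft. It stands at the stem's direction plus 36 degrees in the sense of growing wheel angle.
- spoke2: one of five equal spokes, steel, 10 mm thick with a dark 12 mm sleeve near the end, rounded end 120 mm from the shaft axis. Origin at the hub centre, z points outward along the spoke, x along the shaft. It stands at the stem's direction plus 108 degrees in the sense of growing wheel angle.
- spoke3: one of five equal spokes, steel, 10 mm thick with a dark 12 mm sleeve near the end, rounded end 120 mm from the shaft axis. Origin at the hub centre, z points outward along the spoke, x along the shaft. It stands at the stem's direction plus 180 degrees in the sense of growing wheel angle.
- spoke4: one of five equal spokes, steel, 10 mm thick with a dark 12 mm sleeve near the end, rounded end 120 mm from the shaft axis. Origin at the hub centre, z points outward along the spoke, x along the shaft. It stands at the stem's direction plus 252 degrees in the sense of growing wheel angle.
- spoke5: one of five equal spokes, steel, 10 mm thick with a dark 12 mm sleeve near the end, rounded end 120 mm from the shaft axis. Origin at the hub centre, z points outward along the spoke, x along the shaft. It stands at the stem's direction plus 324 degrees in the sense of growing wheel angle.
- tape_roll: bystander, loose, to be left alone: roll of yellowish tape lying flat, 96 mm across, 19 mm high. Origin at its underside.
- spare_bobbin: bystander, loose, to be left alone: spare coil bobbin, 55 x 55 mm, 60 mm high. Origin at its underside.
- screwdriver: bystander, loose, to be left alone: screwdriver with green handle, 190 mm long, lying. Origin at its underside.
- marker: bystander, loose, to be left alone: marker pen, 140 mm, lying. Origin at its underside.
- spring_clamp: bystander, loose, to be left alone: black spring clamp, about 160 x 60 mm, 26 mm high, lying. Origin at its underside.
- parts_box: bystander, loose, to be left alone: clear open box with small screws, 110 x 80 x 35 mm. Origin at its underside.
- jar: bystander, loose, to be left alone: amber jar, 50 mm across, 70 mm high. Origin at its underside.
- coil: coil former on the winder's shaft, turns with the wheel: three pale square flanges 85 mm wide with a yellow and a copper winding, from x = -70 to -154 mm of the winder. Origin at the hub centre, not at the coil. Not to be touched.

How it is judged:
By the outcome, as a careful person would: the job done as asked, in the order asked, and still so for the second after the job is handed in, with the robot touching nothing.
It also fails if it takes over 48 s, if anything falls off the work surface, if the arm or the gripper's body presses on something with over 40 N, if the wrist force passes 120 N, or if a joint passes its speed limit or range.

## Working session

There is one attempt and no reset: what is moved stays moved. The work goes in short steps, each a Python script; the robot and the scene stay as the last script left them, time stands still between calls to the robot, and variables do not carry over. Pictures are saved under pics/ and viewed, on a budget of 10 in all, crops included, one or two more only if the job needs it, and the job is handed in when it is done.

```bash
mkdir -p pics
python3 - <<'E'
from workcell import arm
import cv2, numpy as np
np.set_printoptions(precision=4,suppress=True)
for c in ["side","top"]:
    im=arm.capture(c); cv2.imwrite(f"pics/{c}0.png",im[:,:,::-1])
    k=arm.get_calibration(c); print(c,k)
    for t in ["winder","hub","stem","spoke1","spoke2","spoke3","coil","tape_roll","spare_bobbin","screwdriver","marker","spring_clamp","parts_box","jar"]:
        try: print(t,[(np.round(d["xy"],1).tolist(),round(d["conf"],2)) for d in arm.find_in(c,t)][:6])
        except Exception as e: print(t,e)
print(arm.get_t(),arm.get_tool_rot(),arm.grasp_offset)
E
```

```text
side {'K': array([[445.4443,   0.    , 253.1587],
       [  0.    , 445.4443, 197.9019],
       [  0.    ,   0.    ,   1.    ]]), 'xyz': array([ 0.2725, -0.5833,  0.8933]), 'rotation': array([ 0.9215,  0.3268, -0.0696, -0.1981])}
winder [([219.6, 234.8], 0.64), ([278.9, 327.0], 0.36)]
hub [([217.2, 232.4], 0.79)]
stem [([233.0, 175.2], 0.57)]
spoke1 [([258.4, 218.3], 0.66), ([242.5, 160.3], 0.64), ([280.9, 330.6], 0.64), ([228.0, 161.2], 0.6), ([264.9, 198.3], 0.52), ([215.4, 198.5], 0.34)]
spoke2 [([258.4, 218.3], 0.66), ([242.5, 160.3], 0.64), ([280.9, 330.6], 0.64), ([228.0, 161.2], 0.6), ([264.9, 198.3], 0.52), ([215.4, 198.5], 0.34)]
spoke3 [([258.4, 218.3], 0.66), ([242.5, 160.3], 0.64), ([280.9, 330.6], 0.64), ([228.0, 161.2], 0.6), ([264.9, 198.3], 0.52), ([215.4, 198.5], 0.34)]
coil [([202.2, 209.3], 0.91)]
tape_roll [([316.4, 251.2], 0.92), ([225.1, 163.6], 0.43), ([234.9, 174.4], 0.19)]
spare_bobbin [([226.2, 165.8], 0.68)]
screwdriver [([303.4, 204.9], 0.65), ([218.7, 236.4], 0.39), ([198.5, 208.2], 0.32)]
marker [([238.8, 144.8], 0.58)]
spring_clamp [([149.5, 175.1], 0.8
[... 173 characters left out ...]
   0.    ,   1.    ]]), 'xyz': array([0.4414, 0.0235, 1.1396]), 'rotation': array([ 0.7083,  0.0299, -0.0352, -0.7044])}
winder [([259.8, 232.2], 0.98)]
hub [([257.2, 234.9], 0.95), ([223.5, 206.2], 0.23)]
stem []
spoke1 [([282.3, 199.7], 0.59)]
spoke2 [([282.3, 199.7], 0.59)]
spoke3 [([282.3, 199.7], 0.59)]
coil [([262.8, 245.6], 0.97)]
tape_roll [([321.9, 173.8], 0.56)]
spare_bobbin [([192.8, 201.1], 0.85), ([261.2, 238.4], 0.31)]
screwdriver [([256.7, 150.1], 0.54), ([169.3, 266.1], 0.36)]
marker [([171.2, 176.9], 0.73), ([308.9, 164.3], 0.63)]
spring_clamp [([168.2, 265.0], 0.64)]
parts_box [([350.9, 224.3], 0.92)]
jar [([348.9, 166.6], 0.74)]
1.5 [-0.      0.1809  0.9835  0.    ] 0.0187
```

Run:
```python
import cv2
a=cv2.imread("pics/side0.png")[110:370,110:400]; cv2.imwrite("pics/side0c.png",cv2.resize(a,None,fx=2.3,fy=2.3,interpolation=cv2.INTER_CUBIC))
a=cv2.imread("pics/top0.png")[120:310,140:390]; cv2.imwrite("pics/top0c.png",cv2.resize(a,None,fx=3,fy=3,interpolation=cv2.INTER_CUBIC))
```

```text
(no output)
```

View pics/side0c.png

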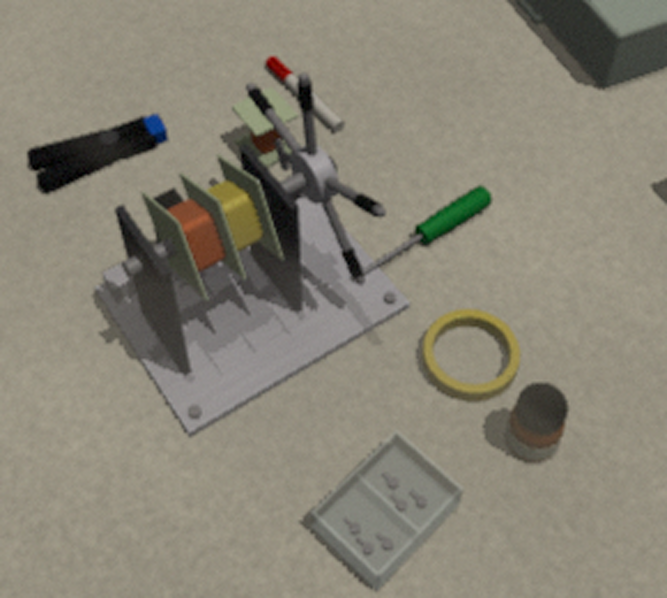

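View pics/top0c.png

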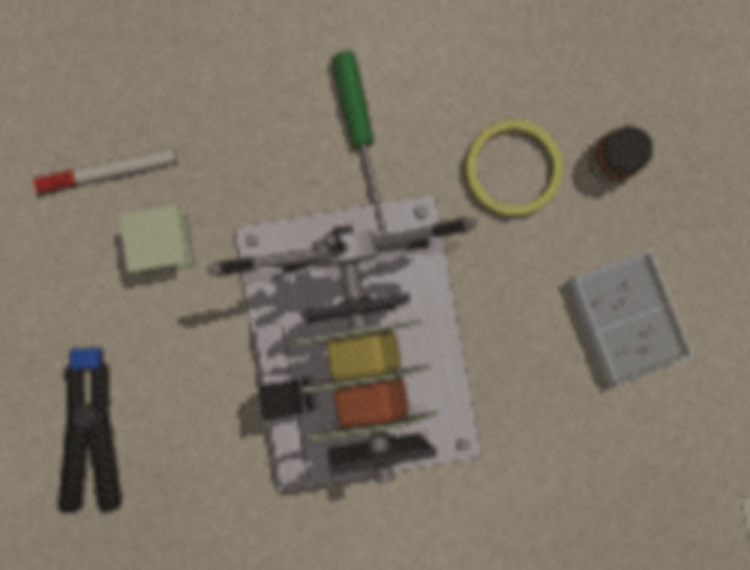

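The pictures show the winder with its wheel on the far side from the robot. In the side crop the hub is at (317,175) and spoke ends are at about (258,95), (305,90), (370,207) and (355,265). The stem is not clear yet. Next I fit the base pose from the plate corners and rectify the wheel plane.

```bash
cat > h.py <<'E'
import numpy as np, cv2
from scipy.spatial.transform import Rotation as R
from scipy.optimize import least_squares
np.set_printoptions(precision=4,suppress=True)
def cam(k):
    q=k["rotation"]; return np.array(k["K"]),np.array(k["xyz"]),R.from_quat([q[1],q[2],q[3],q[0]]).as_matrix()
def proj(k,P):
    K,t,M=cam(k); p=(np.atleast_2d(P)-t)@M; p=p*[1,-1,-1]; p=p@K.T; return p[:,:2]/p[:,2:]
def ray(k,uv,z):
    K,t,M=cam(k); d=M@(np.linalg.inv(K)@[uv[0],uv[1],1]*[1,-1,-1]); return t+d*(z-t[2])/d[2]
def W(pose,P):  # winder -> world
    x,y,a=pose; c,s=np.cos(a),np.sin(a); P=np.atleast_2d(P)
    return np.c_[x+c*P[:,0]-s*P[:,1], y+s*P[:,0]+c*P[:,1], P[:,2]]
def rect(k,im,pose,xo=0.0,px=400,half=.14):
    # wheel plane seen from outside (+x): column = +y to the right, row down
    g=np.array([[-half,half],[half,half],[half,-half],[-half,-half]])
    uv=proj(k,W(pose,np.c_[np.full(4,xo),g[:,0],.15+g[:,1]]))
    H=cv2.getPerspectiveTransform(uv.astype(np.float32),np.float32([[0,0],[px,0],[px,px],[0,px]]))
    return cv2.warpPerspective(im,H,(px,px),flags=cv2.INTER_CUBIC)
E
python3 - <<'E'
from h import *
from workcell import arm
kt,ks=arm.get_calibration("top"),arm.get_calibration("side")
# far-left, far-right, near-right, near-left
t=np.array([[237,230],[435,197],[480,455],[285,490]])/3+[140,120]
s=np.array([[408,302],[190,433],[98,292]])/2.3+[110,110]
C=np.array([[.05,.1,.01],[.05,-.1,.01],[-.21,-.1,.01],[-.21,.1,.01]])
f=lambda p:np.r_[(proj(kt,W(p,C))-t).ravel(),(proj(ks,W(p,C[[1,2,3]]))-s).ravel(),]
r=least_squares(f,[.4,0,.1],loss="soft_l1"); p=r.x; print(p,r.fun.reshape(-1,2))
np.save("pose.npy",p)
print("hub",proj(kt,W(p,[0,0,.15])),proj(ks,W(p,[0,0,.15])))
a=[rect(k,cv2.imread(f"pics/{n}0.png"),p) for n,k in(("side",ks),("top",kt))]
cv2.imwrite("pics/rect0.png",np.hstack(a))
E
```

```text
[0.5211 0.0028 0.1787] [[-0.6905 -0.267 ]
 [-0.2091 -0.7825]
 [ 0.9304  0.6164]
 [-1.8722  1.0758]
 [ 1.6842  0.5547]
 [ 0.5107  0.9382]
 [-1.0162 -1.214 ]]
hub [[255.5546 203.4168]] [[247.1925 185.9475]]
```

View pics/rect0.png

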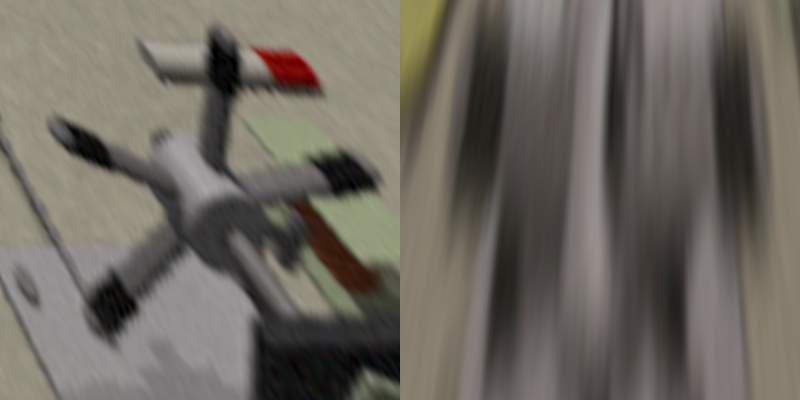

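Seen in the rectified wheel plane (column right = +y, up = z), the spoke tips are at about (222,27), (52,122), (378,180) and (103,335), with the fifth hidden at lower right. The T of the stem is at (290,240). The wheel angle is therefore about -114°, so I push the top towards -y: spoke2 first, then spoke1, with the fingertips kept above the stem's reach.

```bash
cat >> h.py <<'E'
def fitang(tips,phis,a0,px=400,half=.14):
    """tips: rect pixels of spoke ends; phis: deg relative to stem. Returns angle deg, centre offset (y,z) mm"""
    t=np.array(tips)/px*2*half-half; t[:,1]*=-1
    def f(p):
        a=np.radians(p[0]+np.array(phis)); return np.c_[-.12*np.sin(a)+p[1]-t[:,0],.12*np.cos(a)+p[2]-t[:,1]].ravel()*1000
    r=least_squares(f,[a0,0,0],x_scale=[1,.001,.001]); return r.x*[1,1000,1000],r.fun
E
python3 - <<'E'
from h import *
from workcell import arm
print(fitang([(222,27),(52,122),(378,180),(103,335)],[108,180,36,252],-114))
p=np.load("pose.npy"); a=p[2]
def quat(yaw):  # tool down, jaws along winder y
    best=[]
    for o in (0,np.pi):
        m=np.c_[[np.cos(yaw+o),np.sin(yaw+o),0],[np.sin(yaw+o),-np.cos(yaw+o),0],[0,0,-1]]
        q=R.from_matrix(m).as_quat(); best.append([q[3],*q[:3]])
    return best
for q in quat(a):
  for P in ([0,.06,.3],[0,.06,.232],[0,-.06,.232],[0,.11,.3]):
    j=arm.inverse_kinematics(W(p,P)[0],q); print(W(p,P)[0],q,j)
E
```

```text
(array([-114.5993,    6.8524,   -2.3362]), array([ 5.2434, -4.2313,  1.3435, -6.9839, -0.1153,  7.3841, -6.4716,
        3.8311]))
[0.5104 0.0619 0.3   ] [np.float64(0.0), np.float64(0.9960110882556569), np.float64(0.08922954707820793), np.float64(0.0)] [-0.8198  0.1508  0.7067  1.8358 -0.1052  1.1927 -1.4719]
[0.5104 0.0619 0.232 ] [np.float64(0.0), np.float64(0.9960110882556569), np.float64(0.08922954707820793), np.float64(0.0)] [-0.7968  0.2235  0.7054  1.9295 -0.1667  1.0468 -1.4119]
[ 0.5317 -0.0562  0.232 ] [np.float64(0.0), np.float64(0.9960110882556569), np.float64(0.08922954707820793), np.float64(0.0)] [-0.6527  0.2912  0.8425  1.8902 -0.2471  1.0676 -1.1027]
[0.5015 0.1111 0.3   ] [np.float64(0.0), np.float64(0.9960110882556569), np.float64(0.08922954707820793), np.float64(0.0)] [-0.8819  0.1467  0.6641  1.8352 -0.0971  1.1922 -1.5791]
[0.5104 0.0619 0.3   ] [np.float64(0.0), np.float64(-0.08922954707820795), np.float64(0.9960110882556569), np.float64(0.0)] [-0.4789  0.1365  0.3121  1.8199 -0.045   1.192   1.5966]
[0.5104 0.0619 0.232 ] [np.float64(0.0), np.float64(-0.08922954707820795), np.float64(0.9960110882556569), np.float64(0.0)] [-0.4441  0.1953  0.2808  1.9124 -0.0623  1.0422  1.6126]
[ 0.5317 -0.0562  0.232 ] [np.float64(0.0), np.float64(-0.08922954707820795), np.float64(0.9960110882556569), np.float64(0.0)] [-0.3942  0.2428  0.5069  1.8783 -0.1346  1.0539  1.9165]
[0.5015 0.1111 0.3   ] [np.float64(0.0), np.float64(-0.08922954707820795), np.float64(0.9960110882556569), np.float64(0.0)] [-0.5015  0.1359  0.2272  1.817  -0.0328  1.1923  1.4853]
```

Run:
```python
from h import *
from workcell import arm
kt,ks=arm.get_calibration("top"),arm.get_calibration("side")
p0=np.load("pose.npy")
t=np.array([[237,230],[435,197],[480,455],[285,490]])/3+[140,120]
s=np.array([[408,302],[190,433],[98,292]])/2.3+[110,110]
C=np.array([[.05,.1,.01],[.05,-.1,.01],[-.21,-.1,.01],[-.21,.1,.01]])
rt=np.array([(222,27),(52,122),(378,180),(103,335)])/400*.28-.14
ts=proj(ks,W(p0,np.c_[np.zeros(4),rt[:,0],.15-rt[:,1]])); print(ts)
ph=np.array([108,180,36,252])
tt=np.array([[215,268],[470,225]])/3+[140,120]  # right-spoke(36) at left, left-spoke(180)
tip=lambda a,ph:np.c_[0*ph,-.119*np.sin(a+np.radians(ph)),.15+.119*np.cos(a+np.radians(ph))]
def f(p):
    return np.r_[(proj(kt,W(p[:3],C))-t).ravel(),(proj(ks,W(p[:3],C[[1,2,3]]))-s).ravel(),
      (proj(ks,W(p[:3],tip(p[3],ph)))-ts).ravel(),(proj(kt,W(p[:3],tip(p[3],np.array([36,180]))))-tt).ravel()]
r=least_squares(f,[*p0,-2],loss="soft_l1",x_scale=[.01,.01,.02,.02]); print(r.x,np.degrees(r.x[3])); print(r.fun.reshape(-1,2))
np.save("pose.npy",r.x[:3])
im=cv2.imread("pics/side0.png"); big=cv2.resize(im[110:270,150:320],None,fx=4,fy=4,interpolation=cv2.INTER_CUBIC)
P=proj(ks,W(r.x[:3],np.r_[tip(r.x[3],np.array([36,108,180,252,324])),[[0,0,.15]],tip(r.x[3],np.array([0]))*[1,.58,0]+[[0,0,.15+.07*np.cos(r.x[3])]]]))
for q in P: cv2.circle(big,tuple(int(v) for v in (q-[150,110])*4),3,(0,0,255),-1)
cv2.imwrite("pics/ov0.png",big)
```

```text
[[242.1935 141.7938]
 [276.1298 200.7538]
 [217.054  148.358 ]
 [264.3118 231.523 ]]
[ 0.5207  0.0044  0.18   -2.0359] -116.64957391839853
[[-1.2527 -0.1003]
 [-0.7813 -0.7021]
 [ 0.46    0.681 ]
 [-2.3312  1.2301]
 [ 1.261   0.0416]
 [ 0.215   0.4389]
 [-1.3519 -1.5698]
 [-1.1458  0.0832]
 [ 0.3322  0.7307]
 [ 1.0264 -0.2229]
 [ 3.7183  1.7442]
 [-2.2691  1.6236]
 [ 1.3262 -0.6563]]
```

View pics/ov0.png

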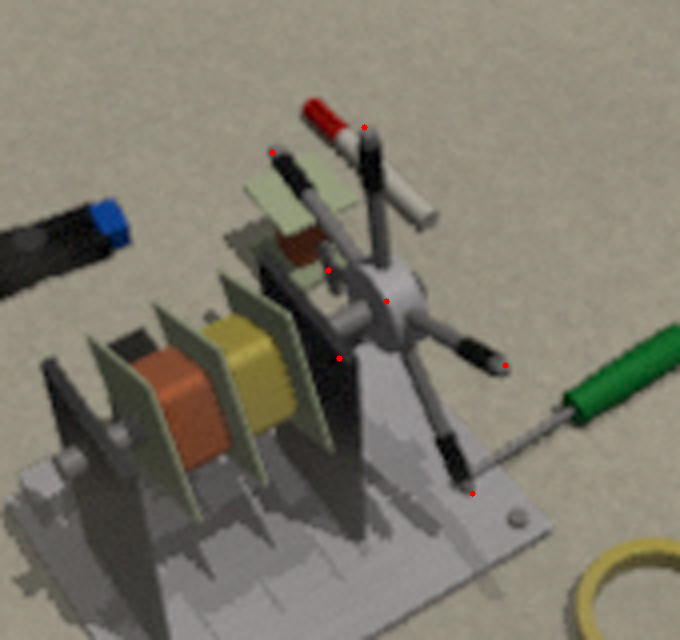

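The overlay matches the picture well: hub, four tips and stem bar at (335,270) in it. Now the first push, on spoke2.

```bash
cat >> h.py <<'E'
pose=np.load("pose.npy"); yw=pose[2]+np.pi
_q=R.from_matrix(np.c_[[np.cos(yw),np.sin(yw),0],[np.sin(yw),-np.cos(yw),0],[0,0,-1]]).as_quat(); Q=[_q[3],*_q[:3]]
def ytcp(deg,h=.082,d=.015,r=.006): a=np.radians(deg); return -(h*np.tan(a)-r/np.cos(a))+d
def P(y,z,x=0.0): return W(pose,[x,y,z])[0]
E
python3 - <<'E'
from h import *
from workcell import arm
arm.command_gripper(0.0,10)
p=arm.get_position(); arm.move_linear([p[0],p[1],.30],speed=.2)
arm.move_to(P(.06,.31),Q)
print(arm.get_t(),arm.get_position(),arm.get_gripper_width())
arm.move_linear(P(.06,.232),speed=.12)
f0=np.array(arm.get_contact_force())
for y in (.02,.0,ytcp(32)):
    arm.move_linear(P(y,.232),speed=.07); print(y,arm.get_t(),np.array(arm.get_contact_force())-f0)
arm.pause(.2)
im=arm.capture("side"); cv2.imwrite("pics/side1.png",im[:,:,::-1])
big=cv2.resize(im[80:270,150:340,::-1],None,fx=3,fy=3,interpolation=cv2.INTER_CUBIC); cv2.imwrite("pics/s1.png",big)
E
```

```text
5.8 [0.51   0.0645 0.3098] 0.0005365188613838858
0.02 7.325 [-1.0311 -0.0025 -0.1731]
0.0 7.7583 [-0.753   0.3594 -0.2347]
-0.029164216436392276 8.325 [0.0378 0.5378 0.995 ]
```

View pics/s1.png

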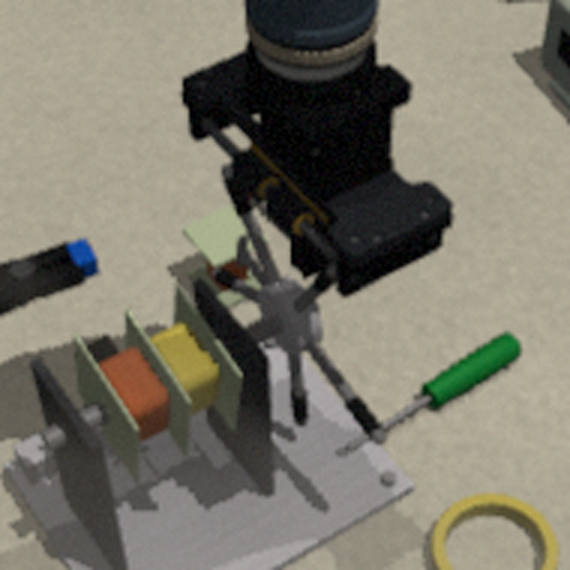

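Spoke2 was pushed; the lower tips are now at (380,437) and (302,418) in the crop. I get the angle from them, then push spoke1.

```bash
cat >> h.py <<'E'
def angle(k,obs):  # obs: {offset deg from stem: full px of tip}
    ph=np.radians(list(obs)); t=np.array(list(obs.values()))
    f=lambda p:(proj(k,W(pose,np.c_[0*ph,-.119*np.sin(p[0]+ph),.15+.119*np.cos(p[0]+ph)]))-t-p[1:]).ravel()
    out=[least_squares(f,[a,0,0]) for a in np.radians(np.arange(-180,180,20))]
    r=min(out,key=lambda o:o.cost); return np.degrees(r.x[0]),r.x[1:],r.fun
E
python3 - <<'E'
from h import *
from workcell import arm
ks=arm.get_calibration("side")
c=lambda x,y:(x/3+150,y/3+80)
print(angle(ks,{180:c(380,437),252:c(302,418)}))
for a in (-70,-74,-78,-82): print(a,(proj(ks,W(pose,[[0,-.119*np.sin(np.radians(a+o)),.15+.119*np.cos(np.radians(a+o))] for o in (36,108,180,252,324)]))-[150,80]).ravel()*3)
E
```

```text
(np.float64(-78.849537563047), array([0.6582, 1.8869]), array([ 0.6423, -0.2253, -0.6423,  0.2253]))
-70 [235.3753 165.5129 351.5646 292.9015 378.7347 451.6804 289.1675 409.6814
 210.3252 253.5418]
-74 [230.5611 165.2363 345.7021 281.5312 381.3272 447.74   294.9731 416.5432
 212.6027 262.2647]
-78 [226.1204 165.7219 339.5343 270.352  383.4972 443.0699 300.8069 423.0151
 215.2057 271.154 ]
-82 [222.0681 166.9495 333.1032 259.4391 385.2229 437.6787 306.6478 429.0678
 218.121  280.1758]
```

Run:
```python
from h import *
from workcell import arm
y=ytcp(32)
arm.move_linear(P(y+.006,.232),speed=.1)
arm.move_linear(P(y+.006,.31),speed=.2)
arm.move_linear(P(.118,.31),speed=.2)
arm.move_linear(P(.118,.232),speed=.15)
f0=np.array(arm.get_contact_force())
for y in (.09,.05,.0,ytcp(31)):
    arm.move_linear(P(y,.232),speed=.07); print(y,arm.get_t(),np.array(arm.get_contact_force())-f0,arm.get_position()-P(y,.232))
arm.pause(.2)
im=arm.capture("side"); cv2.imwrite("pics/side2.png",im[:,:,::-1])
big=cv2.resize(im[80:270,150:340,::-1],None,fx=4,fy=4,interpolation=cv2.INTER_CUBIC)[160:]; cv2.imwrite("pics/s2.png",big)
```

```text
0.09 11.4417 [-0.257  -1.352   0.0395] [-0.0001 -0.0009  0.    ]
0.05 12.1667 [-1.066  -1.1406  0.2488] [-0.0006 -0.0009 -0.0006]
0.0 13.0333 [-0.2396 -1.4913  0.0082] [-0.0004 -0.0007 -0.0003]
-0.02727077037696797 13.575 [ 0.651  -1.1866 -0.6607] [ 0.0003 -0.0013  0.0002]
```

View pics/s2.png

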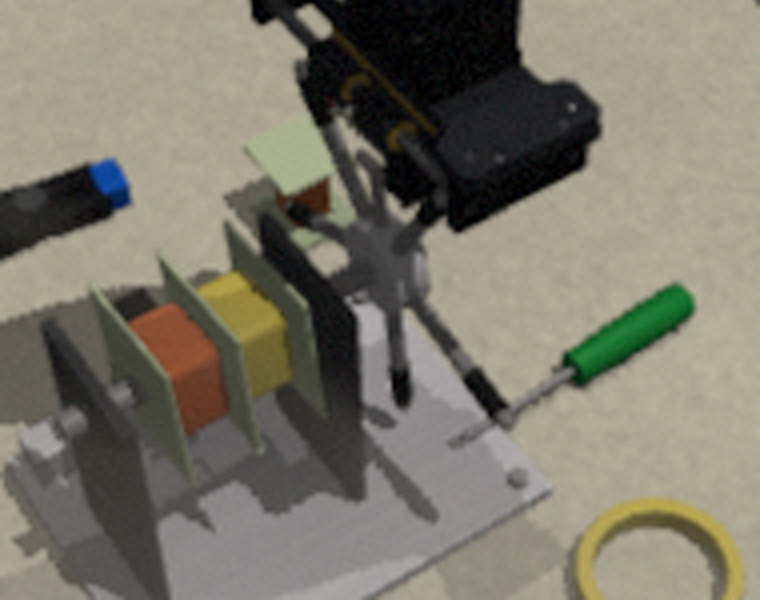

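The stem is now near upright, at (370,165). The tips are at (507,420) and (402,405).

Run:
```python
from h import *
from workcell import arm
ks=arm.get_calibration("side")
c=lambda x,y:(x/4+150,(y+160)/4+80)
print(angle(ks,{108:c(507,420),180:c(402,405)}))
y=ytcp(35); arm.move_linear(P(y,.232),speed=.04); arm.pause(.2)
arm.move_linear(P(y+.005,.232),speed=.05); arm.move_linear(P(y+.005,.31),speed=.2)
arm.move_linear(P(.14,.34),speed=.25)
arm.move_to(P(.24,.36),Q)
print(arm.get_t())
im=arm.capture("side"); cv2.imwrite("pics/side3.png",im[:,:,::-1])
for t in("stem","spoke1"): print(arm.find_in("side",t))
big=cv2.resize(im[110:260,190:310,::-1],None,fx=4.8,fy=4,interpolation=cv2.INTER_CUBIC); 
big=cv2.resize(im[125:245,185:305,::-1],None,fx=5,fy=5,interpolation=cv2.INTER_CUBIC); cv2.imwrite("pics/s3.png",big)
```

```text
(np.float64(-9.176791290220292), array([1.4335, 1.3257]), array([ 0.1181, -0.0435, -0.1181,  0.0435]))
16.4917
[{'xy': [246.0, 165.8], 'conf': 0.38}]
[{'xy': [257.4, 176.8], 'conf': 0.69}, {'xy': [264.4, 211.6], 'conf': 0.65}, {'xy': [234.2, 149.6], 'conf': 0.59}, {'xy': [228.4, 172.3], 'conf': 0.56}, {'xy': [250.0, 211.2], 'conf': 0.4}]
```

View pics/s3.png

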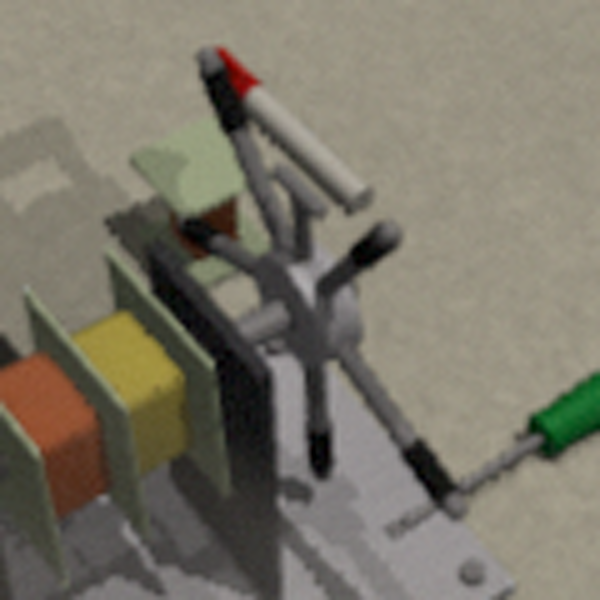

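All the spokes show. The tips are at (205,48), (397,232), (458,505), (320,475) and (182,220), and the T stem points up with its bar at about (302,192).

Run:
```python
from h import *
from workcell import arm
ks=arm.get_calibration("side")
c=lambda x,y:(x/5+185,y/5+125)
o={324:c(205,48),36:c(397,232),108:c(458,505),180:c(320,475),252:c(182,220)}
print(angle(ks,o))
del o[252]; print(angle(ks,o))
im=cv2.imread("pics/side3.png"); big=cv2.resize(im[125:245,185:305],None,fx=5,fy=5,interpolation=cv2.INTER_CUBIC)
for a,col in((0,(0,0,255)),(-4,(255,0,0))):
  th=np.radians(np.array([36,108,180,252,324])+a)
  uv=proj(ks,W(pose,np.r_[np.c_[0*th,-.119*np.sin(th),.15+.119*np.cos(th)],[[0,-.07*np.sin(np.radians(a)),.15+.07*np.cos(np.radians(a))],[0,0,.15]]]))
  for q in uv: cv2.circle(big,tuple(int(v) for v in (q-[185,125])*5),3,col,-1)
cv2.imwrite("pics/ov3.png",big)
```

```text
(np.float64(-4.49190382634309), array([0.1977, 0.6876]), array([-0.2811, -0.1374, -0.6334, -0.5744,  0.779 ,  1.6177,  0.3375,
       -0.48  , -0.2021, -0.4259]))
(np.float64(-4.241530961798163), array([0.2619, 0.8405]), array([-0.2534, -0.3019, -0.5683, -0.4945,  0.6703,  1.5636,  0.1514,
       -0.7672]))
```

View pics/ov3.png

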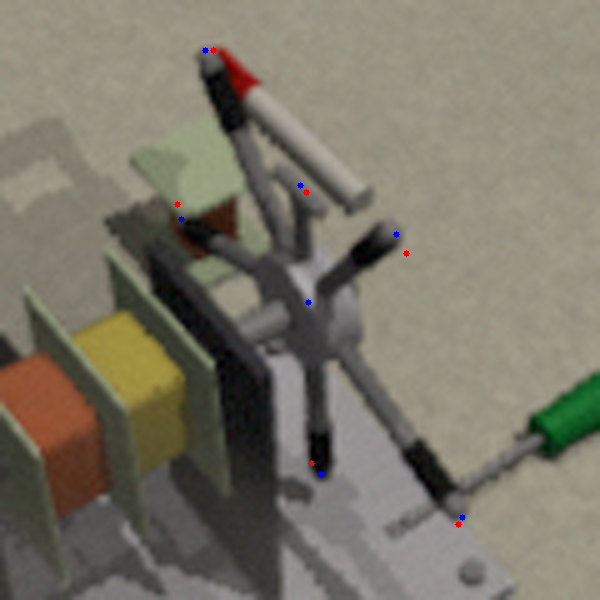

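The picture agrees with -4.3° (blue dots). One more push on spoke1, by that much.

Run:
```python
from h import *
from workcell import arm
ks=arm.get_calibration("side")
ya=ytcp(35)+.005; y=ytcp(39.3)
arm.move_to(P(.14,.34),Q); arm.move_linear(P(ya,.31),speed=.2); arm.move_linear(P(ya,.232),speed=.12)
arm.move_linear(P(y,.232),speed=.03); arm.pause(.3); print(arm.get_position()-P(y,.232))
arm.move_linear(P(y+.005,.232),speed=.05); arm.move_linear(P(y+.005,.31),speed=.2)
arm.move_linear(P(.14,.34),speed=.25); arm.move_to(P(.24,.36),Q)
print(arm.get_t())
im=arm.capture("side")[:,:,::-1]; cv2.imwrite("pics/side4.png",im)
big=cv2.resize(im[125:245,185:305],None,fx=5,fy=5,interpolation=cv2.INTER_CUBIC)
for a,col in((0,(0,0,255)),(-4,(255,0,0))):
  th=np.radians(np.array([36,108,180,252,324])+a)
  uv=proj(ks,W(pose,np.r_[np.c_[0*th,-.119*np.sin(th),.15+.119*np.cos(th)],[[0,-.07*np.sin(np.radians(a)),.15+.07*np.cos(np.radians(a))],[0,0,.15]]]))
  for q in uv: cv2.circle(big,tuple(int(v) for v in (q-[185,125])*5),2,col,-1)
cv2.imwrite("pics/ov4.png",big)
```

```text
[ 0.0001 -0.0001  0.0001]
22.0333
```

View pics/ov4.png

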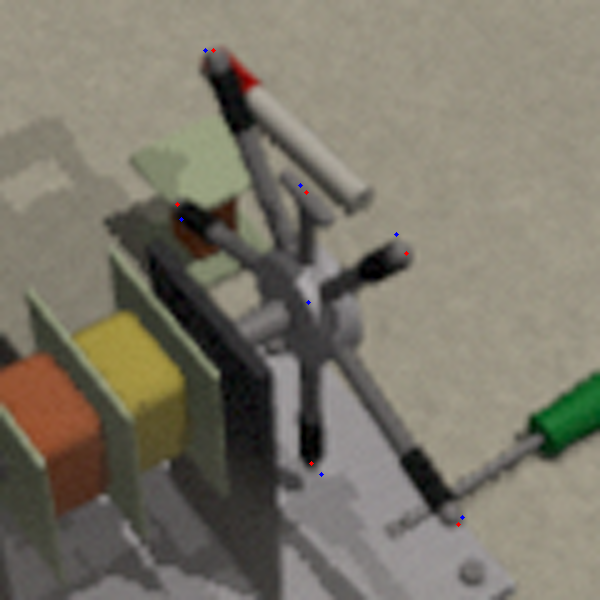

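The red 0° marks sit on the tips: (213,48), (407,250), (450,517), (310,468) and (178,207). A numeric check, then hand in if it is within 1.5°.

Run:
```python
from h import *
from workcell import arm
ks=arm.get_calibration("side")
c=lambda x,y:(x/5+185,y/5+125)
r=angle(ks,{324:c(213,48),36:c(407,250),108:c(450,517),180:c(310,468),252:c(178,207)}); print(r)
# bystander check: picture difference away from arm
a,b=cv2.imread("pics/side0.png"),cv2.imread("pics/side4.png")
for n,k in (("tape",(316,251)),("jar",(347,290)),("box",(278,330)),("driver",(303,205)),("clamp",(149,175)),("marker",(240,145))):
    x,y=k; T=a[y-14:y+14,x-14:x+14]; S=b[y-24:y+24,x-24:x+24]
    m=cv2.matchTemplate(S,T,cv2.TM_CCOEFF_NORMED); _,v,_,l=cv2.minMaxLoc(m); print(n,round(v,2),l[0]-10,l[1]-10)
if abs(r[0])<1.5: arm.hand_in(); print("handed in",arm.get_t())
```

```text
(np.float64(-0.5665552401517826), array([0.3578, 0.2878]), array([-0.543 ,  0.1945, -0.811 , -0.0918,  1.4574,  1.0577,  0.2716,
       -0.8453, -0.375 , -0.3151]))
tape 1.0 0 0
jar 1.0 0 0
box 0.96 0 0
driver 1.0 0 0
clamp 0.94 -6 2
marker 0.61 -10 -8
the job is handed in; nothing more can be done
the job is handed in; nothing more can be done
```

Run:
```python
import cv2,numpy as np
for n in "04":
    a=cv2.imread(f"pics/side{n}.png").astype(int)
    b=(a[...,0]>a[...,2]+60)&(a[...,0]>a[...,1]+30); r=(a[...,2]>a[...,1]+90)&(a[...,2]>110); r[165:]=0
    print(n,[(np.argwhere(m)[:,::-1].mean(0).round(1),m.sum()) for m in (b,r)])
```

```text
0 [(array([177.2, 164.7]), np.int64(68)), (array([230.7, 138.7]), np.int64(30))]
4 [(array([177.1, 164.6]), np.int64(67)), (array([233.7, 140.2]), np.int64(6))]
```

The stem points straight up and the job is handed in. My last camera fit put the wheel at about -0.6°, good to a degree or so. It finished at about 22 s of the 48 s allowed.

- **Pushes:** With the fingertips shut and kept above the stem's reach, I pushed spoke2 and then spoke1 slowly towards the winder's -y. The first push on spoke1 stopped about 4° short, so I gave it one small corrective push. Forces read between moves were about 1–2 N, and the arm had backed well clear before hand-in.
- **Loose things:** Tape, jar, box and screwdriver matched the first picture exactly.
    - **Clamp:** Its picture match disagreed, showing a 6 px shift, but its blue end is within 0.1 px of where it started. I put the shift down to the arm's shadow.
    - **Marker:** Its match was poor (0.61), and the red-cap check was inconclusive because a spoke now covers part of the cap. In the last picture it appears to lie where it was.
    - **Spare bobbin:** I did not check it numerically; it looks unmoved in the last picture.

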